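# Pin the shaker platform for transport

### The arm

A 6-joint arm with a two-finger parallel gripper is mounted at the origin on a cart in front of the work surface, level with it; the furniture and walls round the work are solid. World frame = base frame: x ahead of the robot, y to its left, z up, the work surface at z = 0. Lengths are in mm, angles in rad, forces in N, time in s.
With the tool pointing down it reaches from about 325 to 925 mm from the base axis. Payload 3.1 kg.
Tool frame: the origin (TCP) lies at the very end of the fingers, on their centre line; the grasp point (between the pads) lies hold_point_z behind it (hold_point_z is the distance from the TCP to the grasp point, in mm); z points along the fingers, y is the line along which they close (so a half turn about z gives the same grasp; the last joint's range is limited). The gripper opens to 85 mm and grips with 20 to 120 N. Pads are 22 mm wide; open, the fingers measure 114 mm over their backs; the gripper's body (76 mm by 85 mm) begins 54 mm behind the grasp point. The pads swing forward as they close: fully open they stand 13 mm farther back than shut.
Start: joints at [-1.447, 0.217, 1.613, -0, 1.311, -0.112], TCP at [146.034, -607.711, 201.6] pointing down, gripper open.
Joint ranges: [-2.75, 2.75], [-0.78, 2.1], [0.31, 2.55], [-1.13, 4.27], [0.13, 2.63], [-2.58, 2.58]. Speed limits (rad/s): [2.79, 2.79, 3.14, 3.14, 3.14, 3.14].

### API

Orientations are given as a rotation vector (axis times angle).
In Python, from bench import * gives the robot as it stands. The module is installed in compiled form; this text tells all that it offers. Calls block until the motion is done:
- movep(position, orientation): joint-space move of the TCP to a pose.
- line_to(position, v=150, attitude=None, stop_force=None): straight line of the TCP; attitude=None keeps the orientation; v is the mean speed in mm/s. With stop_force (N) it stops when the force on the tool has changed by that much, and returns True; else False.
- movej(angles): joint-space move.
- set_gripper(opening, squeeze=None): finger opening in mm; squeeze is the grip in N (None keeps the last); returns when the fingers have stopped.
- hold(seconds).
- solve_ik(position, orientation): joint angles nearest the present ones, or None.
- capture(name): name is "side" or "top" or "wrist"; returns (picture, depth): 480x640x3 uint8, red, green, blue; 480x640 float32, mm along the optical axis (not along the pixel's ray), 0 where there is no reading.
- camera_model(name): a dict with "mtx" (3x3 intrinsics, pixels), "dist_coeffs" ([k1, k2, p1, p2, k3] as OpenCV has them; the pictures are not rectified), "cam_to_world" (4x4, takes a point from camera to world coordinates). Camera axes: x right, y down, z forward; pixel columns grow to the right and rows downward; lengths in mm; the calibration is good to about 2 mm. A picture is of the moment at which its call begins: read the wrist's pose just before it. camera_model takes no time and is no camera call; for the wrist camera it gives the pose at the moment of the call.
A pose or a line that the arm cannot do raises MotionError and nothing moves.
- finish_job(): hands the job in; it is judged then, once.
Readings, each from a call of its own:
- get_time_s(): time.
- get_joint_positions(): joint angles.
- get_qd(): joint speeds.
- get_joint_torque(): joint torques, N m.
- get_ee_pos(): TCP position.
- get_orientation(): TCP orientation.
- get_ft_force(): force on the tool from outside, world axes, zero at the start.
- get_ft_torque(): the same for the moment, N m.
- get_width(): finger opening in mm.
- get_grip_force(): force on a finger pad.
Only numpy, scipy, OpenCV 4.12 (cv2) and the standard library are available. Lean on these libraries where they do the work, as an engineer would, in place of code of your own. Each camera call takes 0.05 s, during which the arm holds its last target. There are 200 camera calls.

### The job

Lock the orbital shaker's floating platform for transport: take the two tapered locking pins from their stand and push them down through the platform's ears into the lugs of the housing below, the thick pin at the wide hole and the thin pin at the narrow hole, each until its collar rests flat on the ear. Let the tapers pull the platform into line, do not push on the platform itself with the fingers, and leave the bottle, the beaker and the lidded tub standing where they are.

Things in the scene. Friction and masses are not known exactly. Their poses are not given: they have to be found in the camera images.
- shaker: Orbital shaker, fixed; white housing 150 (its x) by 160 (its y) by 75 mm high; its grey control panel is on its -x side, towards the robot. Origin: centre of its underside, on the worktop. A steel lug sticks out of its +y and its -y side, 60 mm wide, from y = 80 to 139 mm, top face 75 mm high, 14 mm thick, with a vertical through hole and free space below.
- platform: The shaker's floating aluminium platform, 150 x 150 x 12 mm; origin: centre of its underside, 81 mm over the worktop. Carries a fixed round dish stack (91 mm across, top 143 mm over the worktop) and has an ear over each lug, 60 mm wide, to y = 139 mm, 6 mm above the lug. Slides up to 7 mm in x and y and turns up to 0.025 rad; yields to 2 to 5 N sideways and stays where left.
- ear_wide (a point): Centre of the wide hole (28 mm across, 12 mm deep) in the platform's +y ear, on the ear's top face, 93 mm above the worktop. Moves with the platform; at the start 3 to 8 mm sideways of lug_wide.
- ear_narrow (a point): Centre of the narrow hole (22 mm across, 12 mm deep) in the platform's -y ear, on the ear's top face, 93 mm above the worktop. Moves with the platform; at the start 3 to 8 mm sideways of lug_narrow.
- lug_wide (a point): Centre of the wide hole (28 mm across, 14 mm deep, through) in the housing's +y lug, on the lug's top face, 75 mm above the worktop, 110 mm from the shaker's axis. Fixed to the housing.
- lug_narrow (a point): Centre of the narrow hole (22 mm across, 14 mm deep, through) in the housing's -y lug, on the lug's top face, 75 mm above the worktop, 110 mm from the shaker's axis. Fixed to the housing.
- stand: Aluminium pin stand, fixed, 70 (its x) by 140 (its y) by 92 mm high, with two 28 mm holes in its top plate at y = -33 and +33 mm; the pins hang in them by their collars, upright, either pin in either hole. Origin: centre of its underside.
- pin_thick: Thick locking pin, steel with a black knob, loose, 130 mm long, about 0.2 kg. Origin: centre of its blunt tip (6 mm across), z along the pin up to the knob. Tapers evenly from 6 mm at the tip to 26 mm at 45 mm, is 26 mm across up to 82 mm, has a collar 44 mm across from 82 to 88 mm, then a round knob 32 mm across up to 130 mm, to grip it by.
- pin_thick_collar (a point): Centre of the underside of the thick pin's collar, 82 mm above its tip.
- pin_thin: Thin locking pin, steel with a black knob, loose, 130 mm long, about 0.14 kg. Origin: centre of its blunt tip (6 mm across), z along the pin up to the knob. Tapers evenly from 6 mm at the tip to 20 mm at 45 mm, is 20 mm across up to 82 mm, has a collar 38 mm across from 82 to 88 mm, then a round knob 24 mm across up to 130 mm, to grip it by.
- pin_thin_collar (a point): Centre of the underside of the thin pin's collar, 82 mm above its tip.
- bottle: Bystander: clear reagent bottle with a blue cap, 70 mm across, 145 mm high, loose, behind one of the ears. Origin: centre of its underside.
- beaker: Bystander: empty clear beaker, 61 mm across, 70 mm high, loose and light, behind the other ear. Origin: centre of its underside.
- tub: Bystander: round clear tub with a red lid, 83 mm across, 81 mm high, loose, away from the shaker where the stand is not. Origin: centre of its underside.

How it is judged (in metres and radians):
On the way:
1. one of the pins is home in its own holes, its collar on the ear and ear and lug in line (((z of pin_thick_collar in the frame of ear_wide between -0.004 and 0.004 m and horizontal distance between pin_thick_collar and ear_wide below 0.006 m and horizontal distance between pin_thick and lug_wide below 0.008 m and angle between pin_thick's own z axis and vertical below 0.1 rad and horizontal distance between ear_wide and lug_wide below 0.003 m) or (z of pin_thin_collar in the frame of ear_narrow between -0.004 and 0.004 m and horizontal distance between pin_thin_collar and ear_narrow below 0.006 m and horizontal distance between pin_thin and lug_narrow below 0.008 m and angle between pin_thin's own z axis and vertical below 0.1 rad and horizontal distance between ear_narrow and lug_narrow below 0.003 m))), for 0.2 s.
At the end, for the whole second after the job is handed in: Thick pin through the wide ear and lug, thin pin through the narrow ear and lug, upright (within 0.1 rad), at rest, each collar within 4 mm of its ear's top face and within 6 mm of the hole's centre, tips within 8 mm of the lug hole's axis; both ears' holes within 3 mm of the lug holes below (z of pin_thick_collar in the frame of ear_wide between -0.004 and 0.004 m and horizontal distance between pin_thick_collar and ear_wide below 0.006 m and horizontal distance between pin_thick and lug_wide below 0.008 m and angle between each of pin_thick, pin_thin's own z axis and vertical below 0.1 rad and horizontal distance between ear_wide and lug_wide below 0.003 m and z of pin_thin_collar in the frame of ear_narrow between -0.004 and 0.004 m and horizontal distance between pin_thin_collar and ear_narrow below 0.006 m and horizontal distance between pin_thin and lug_narrow below 0.008 m and horizontal distance between ear_narrow and lug_narrow below 0.003 m and linear speed of each of pin_thick, pin_thin below 0.04 m/s); the robot touches nothing.
It fails at once if the fingers push on the platform itself (more than 5 N) (contact force between the fingers and platform above 5 N).
It fails at once if the bottle is knocked over or shoved more than 30 mm (distance of bottle from where it was at the start of the episode above 0.03 m or angle between bottle's own z axis and vertical above 0.35 rad).
It fails at once if the beaker is knocked over or shoved more than 30 mm (distance of beaker from where it was at the start of the episode above 0.03 m or angle between beaker's own z axis and vertical above 0.35 rad).
It fails at once if the lidded tub is knocked over or shoved more than 30 mm (distance of tub from where it was at the start of the episode above 0.03 m or angle between tub's own z axis and vertical above 0.35 rad).
It also fails if it takes over 61 s, if anything falls off the work surface, if the arm or the gripper's body presses on something with over 40 N, if the wrist force passes 120 N, or if a joint passes its speed limit or range.

## Working session

There is one attempt and no reset: what is moved stays moved. The work goes in short steps, each a Python script; the robot and the scene stay as the last script left them, time stands still between calls to the robot, and variables do not carry over. Pictures are saved under pics/ and viewed, at most 10 in all, crops included, and the job is handed in when it is done.

```bash
mkdir -p pics; cat > h.py <<'E'
from bench import *
import numpy as np, cv2
def snap(n,f):
    m=camera_model(n); p,d=capture(n); cv2.imwrite('pics/'+f+'.png',p[:,:,::-1]); np.savez('pics/'+f+'.npz',p=p,d=d,K=m['mtx'],D=m['dist_coeffs'],T=m['cam_to_world'])
    return p,d,m
def load(f):
    z=np.load('pics/'+f+'.npz'); return z['p'],z['d'],dict(mtx=z['K'],dist_coeffs=z['D'],cam_to_world=z['T'])
def ray(m,uv):
    uv=np.asarray(uv,float).reshape(-1,1,2)
    n=cv2.undistortPoints(uv,np.array(m['mtx']),np.array(m['dist_coeffs']))[:,0]
    T=np.array(m['cam_to_world']); return T[:3,3],np.c_[n,np.ones(len(n))]@T[:3,:3].T
def onz(m,uv,z):
    o,r=ray(m,uv); return o+r*((z-o[2])/r[:,2])[:,None]
def cloud(d,m):
    v,u=np.mgrid[:480,:640]; o,r=ray(m,np.c_[u.ravel(),v.ravel()]); return (o+r*d.reshape(-1,1)).reshape(480,640,3)
E
python3 - <<'E'
from h import *
for n in('top','side'):
    p,d,m=snap(n,n+'0'); print(n,np.round(m['cam_to_world'],3).tolist(),np.round(m['mtx']).tolist())
print(get_orientation(),get_time_s())
try: print(hold_point_z)
except Exception as e: print(e)
E
```

```text
top [[-0.005, -0.989, 0.147, 311.487], [-1.0, 0.007, 0.012, 70.851], [-0.013, -0.147, -0.989, 1365.331], [0.0, 0.0, 0.0, 1.0]] [[578.0, 0.0, 316.0], [0.0, 578.0, 244.0], [0.0, 0.0, 1.0]]
side [[-0.86, -0.33, 0.389, 114.994], [-0.51, 0.558, -0.655, 766.466], [-0.001, -0.762, -0.648, 737.288], [0.0, 0.0, 0.0, 1.0]] [[461.0, 0.0, 321.0], [0.0, 461.0, 236.0], [0.0, 0.0, 1.0]]
[-3.11760548e+00 -3.69299217e-01  1.69659483e-05] 0.1
18.700000000000003
```

View pics/top0.png

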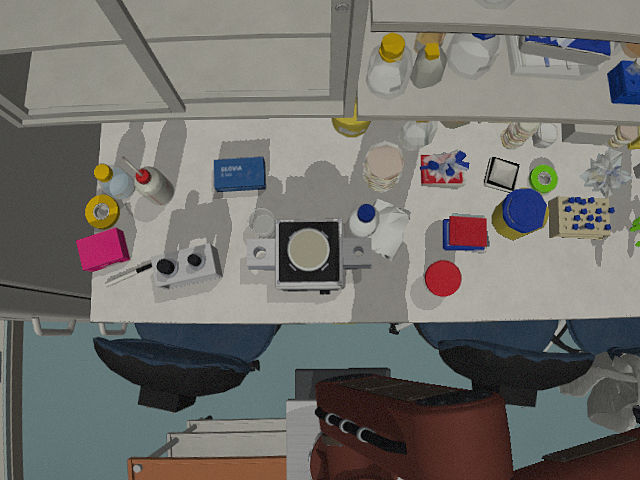

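View pics/side0.png

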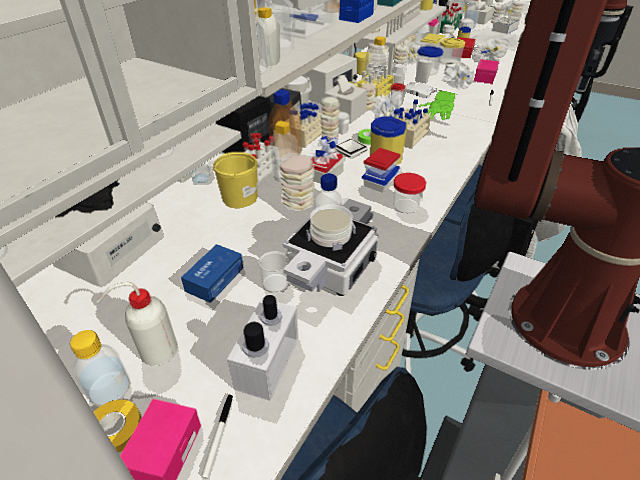

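The top view shows the shaker at about (310,252), with the wide ear hole at (259,252) and the narrow one at (360,250). The stand is at (186,268) with knobs at (165,268) and (194,261), and the tub is at (443,278). The beaker is behind the wide ear and the bottle behind the narrow ear. Next I'll get coarse positions and take wrist views.

```bash
python3 - <<'E'
from h import *
p,d,m=load('top0')
for n,uv,z in[('wide',(259,252),93),('narrow',(360,250),93),('knobL',(165,268),138),('knobR',(194,261),138),('tub',(443,278),81),('beaker',(262,222),70),('cap',(367,212),145),('dish',(308,249),143)]:
    print(n,onz(m,[uv],z)[0].round(), cloud(d,m)[uv[1],uv[0]].round())
import numpy as np
from scipy.spatial.transform import Rotation as R
w=camera_model('wrist')
T=np.array(w['cam_to_world']); E=np.eye(4);E[:3,:3]=R.from_rotvec(get_orientation()).as_matrix();E[:3,3]=get_ee_pos()
print(np.round(np.linalg.inv(E)@T,3).tolist(),np.round(w['mtx']).tolist())
print(E[:3,:3].round(3).tolist())
E
```

```text
wide [484. 214.  93.] [497. 224.  -2.]
narrow [487. -11.  93.] [490. -13.  69.]
knobL [444. 414. 138.] [444. 414. 137.]
knobR [459. 350. 138.] [459. 349. 141.]
tub [ 424. -198.   81.] [ 424. -197.   83.]
beaker [556. 210.  70.] [569. 217.   4.]
cap [562. -24. 145.] [562. -24. 145.]
dish [483. 103. 143.] [483. 103. 143.]
[[0.0, -0.961, -0.275, 68.207], [1.0, -0.0, 0.0, 1.176], [-0.0, -0.275, 0.961, -172.613], [0.0, 0.0, 0.0, 1.0]] [[335.0, 0.0, 317.0], [0.0, 335.0, 244.0], [0.0, 0.0, 1.0]]
[[0.972, 0.234, -0.0], [0.234, -0.972, 0.002], [0.0, -0.002, -1.0]]
```

```bash
python3 - <<'E'
from h import *
D=[np.pi,0,0]
movep([470,103,250],D)
snap('wrist','w_sh'); print(get_time_s())
movep([440,375,290],D)
snap('wrist','w_st'); print(get_time_s(),get_joint_positions())
a=cv2.imread('pics/w_sh.png');b=cv2.imread('pics/w_st.png')
cv2.imwrite('pics/both.png',cv2.resize(np.vstack([a,b]),(400*2,600*2))[::1] if 0 else np.hstack([cv2.resize(a,(400,300)),cv2.resize(b,(400,300))]))
E
```

```text
2.9083
4.0333 [ 5.82355975e-01  5.83499507e-02  1.62623941e+00 -7.70914677e-04
  1.45783779e+00  2.15488371e+00]
```

View pics/w_sh.png

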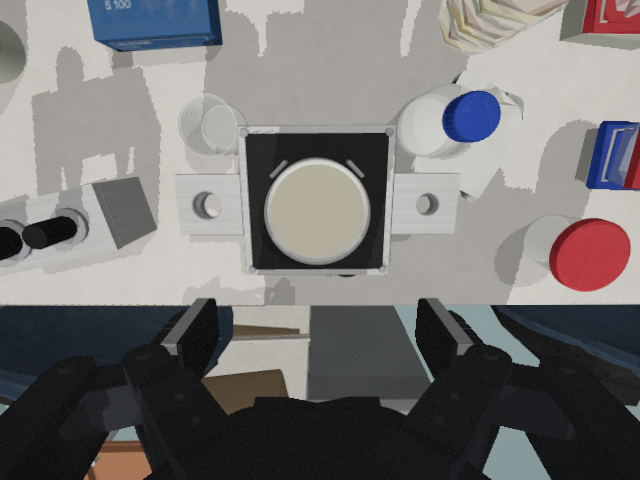

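View pics/w_st.png

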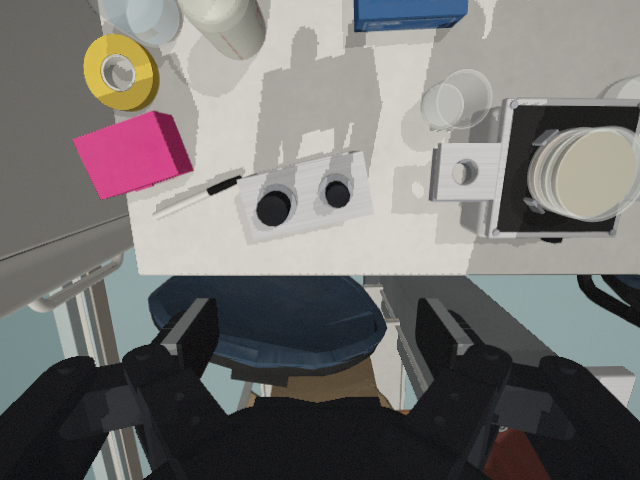

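In the stand view, the thick knob is on the left at (274,208) and the thin one on the right at (337,194). In the shaker view, the wide hole is at (207,205) and the narrow one at (427,204). Next I'll look straight down each hole to locate the lug holes.

```bash
python3 - <<'E'
from h import *
D=[np.pi,0,0]
p,d,m=load('w_st')
g=p.max(2)<45
n,l,s,c=cv2.connectedComponentsWithStats(g[100:270].astype(np.uint8))
for i in range(1,n):
    if s[i,4]>200:
        uv=c[i]+[0,100]
        P=cloud(d,m)[100:270][l==i]; top=P[P[:,2]>134]
        print(uv.round(),s[i,4],onz(m,[uv],140)[0].round(1),len(top),(top.mean(0).round(1),top.min(0).round(),top.max(0).round()) if len(top) else '')
movep([416,214,190],D); line_to([416,214,150]); snap('wrist','e_w')
line_to([416,214,190]); movep([416,-11,190],D); line_to([416,-11,150]); snap('wrist','e_n'); line_to([416,-11,190])
print(get_time_s())
o=[]
for f,y in(('e_w',214),('e_n',-11)):
    p,d,m=load(f)
    X=np.array([[485,y,93.]]);T=m['cam_to_world'];c=np.linalg.inv(T)@np.r_[X[0],1]
    uv=cv2.projectPoints(c[:3].reshape(1,1,3),np.zeros(3),np.zeros(3),m['mtx'],m['dist_coeffs'])[0][0,0]; print(f,uv)
    u,v=uv.astype(int); u0=u-40;v0=v-40; print(u0,v0)
    o.append(cv2.resize(p[v0:v0+80,u0:u0+80,::-1],(400,400),interpolation=cv2.INTER_NEAREST))
cv2.imwrite('pics/ears.png',np.hstack(o))
E
```

```text
[552. 162.] 5959 [497.5 149.8 140. ] 25 (array([508.9, 372.5, 462.2]), array([509., 373., 462.]), array([509., 373., 462.]))
[222. 185.] 211 [475.1 462.1 140. ] 0 
[337. 194.] 433 [466.4 352.7 140. ] 396 (array([465.6, 352.4, 141.5]), array([455., 341., 134.]), array([509., 373., 462.]))
[273. 208.] 863 [453.2 414.1 140. ] 754 (array([451.8, 415.2, 140.7]), array([436., 373., 134.]), array([509., 430., 462.]))
7.4833
e_w [315.79316225 148.50735423]
275 108
e_n [316.18080495 146.97976266]
276 106
```

View pics/ears.png

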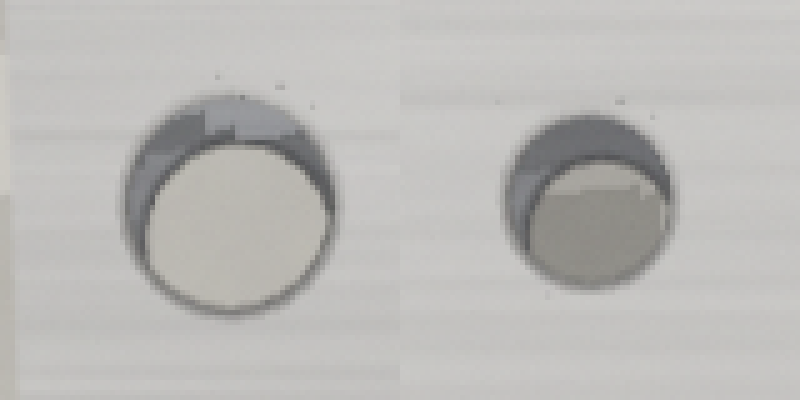

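Each ear hole shows a crescent of the lug below it. The see-through part is shifted down, so the lugs lie about 3–5 mm towards −x of the ear holes. I'll fit both edges now, and use the thin knob to calibrate the camera's offset in y.

```bash
cat >> h.py <<'E'
from scipy.optimize import least_squares
def knob(f,near):
    p,d,m=load(f); P=cloud(d,m)
    k=(p.max(2)<60)&(np.abs(P[...,2]-140)<4)&(np.hypot(P[...,0]-near[0],P[...,1]-near[1])<25)
    c=max(cv2.findContours(k.astype(np.uint8),cv2.RETR_EXTERNAL,cv2.CHAIN_APPROX_NONE)[0],key=cv2.contourArea)
    (x,y),r=cv2.minEnclosingCircle(c); M=cv2.moments(c); uv=[M['m10']/M['m00'],M['m01']/M['m00']]
    return onz(m,[uv],140)[0],onz(m,[(x,y)],140)[0],2*r*(m['cam_to_world'][2,3]-140)/m['mtx'][0,0]
def edge(f,c0,thr,a0,a1,rmin,rmax,z,R=None,last=False):
    p,d,m=load(f); g=cv2.cvtColor(p,cv2.COLOR_RGB2GRAY).astype(np.float32); pts=[]
    for a in np.deg2rad(np.arange(a0,a1,4)):
        r=np.arange(rmin,rmax,.1); s=cv2.remap(g,(c0[0]+r*np.cos(a)).astype(np.float32)[None],(c0[1]+r*np.sin(a)).astype(np.float32)[None],cv2.INTER_LINEAR)[0]
        i=np.where(s<thr)[0]
        if len(i): i=i[-1] if last else i[0]; pts.append([c0[0]+r[i]*np.cos(a),c0[1]+r[i]*np.sin(a)])
    q=onz(m,pts,z)[:,:2]; x0=np.r_[q.mean(0),R or 14]
    fn=(lambda x:np.hypot(*(q-x[:2]).T)-(R or x[2]))
    s=least_squares(fn,x0,loss='soft_l1',f_scale=.3); return s.x,np.abs(s.fun).mean(),len(pts)
E
python3 - <<'E'
from h import *
W=np.array([275,108]);N=np.array([276,106])
for f,c,ce,thr,te,R in(('e_w',W+np.array([234,230])/5,W+np.array([231,206])/5,160,170,14),('e_n',N+np.array([198,225])/5,N+np.array([189,202])/5,132,170,11)):
    print(f,'ear',edge(f,ce,te,0,360,14,27,93,last=True))
    for RR in (R,None): print(' lug61',edge(f,c,thr,185,345,8,25,61,RR),' @75',edge(f,c,thr,185,345,8,25,75,RR)[0])
    print(' earbottom81',edge(f,c,thr,40,140,8,25,81,R))
for n in((466,353),(452,415)): print(knob('w_st',n))
E
```

```text
e_w ear (array([484.44446664, 210.87476818,  14.45968603]), np.float64(0.09306069072768254), 90)
 lug61 (array([479.22526806, 209.1300124 ,  14.        ]), np.float64(0.09292466175479266), 40)  @75 [478.64752815 209.25319041  14.        ]
 lug61 (array([479.59031665, 209.1717441 ,  13.69960692]), np.float64(0.06458777671818719), 40)  @75 [479.87765401 209.39899055  12.96791517]
 earbottom81 (array([485.25003985, 210.79430048,  14.        ]), np.float64(0.07570421109796016), 25)
e_n ear (array([485.47125087,  -9.16603087,  11.44352466]), np.float64(0.09419209578782854), 90)
 lug61 (array([480.4381113 , -10.92817421,  11.        ]), np.float64(0.15698431746595945), 40)  @75 [479.97565336 -10.9949699   11.        ]
 lug61 (array([481.15989219, -10.86960703,  10.39143829]), np.float64(0.10743746452576386), 40)  @75 [481.33695346 -10.89659039   9.83363103]
 earbottom81 (array([486.14144752,  -9.07189838,  11.        ]), np.float64(0.11109396675986373), 14)
(array([465.73649257, 352.20483236, 140.        ]), array([465.66929337, 352.1316959 , 140.        ]), np.float64(23.280655087827714))
(array([451.42819226, 415.50097361, 140.        ]), array([451.6226813 , 415.23100544, 140.        ]), np.float64(30.591094344416835))
```

The fits are consistent: both the lug spacing and the ear spacing come out at 220.0 mm. Next I'll grip the thin pin lightly, open, and look again, which gives the camera-to-gripper offset in y.

```bash
python3 - <<'E'
from h import *
D=[np.pi,0,0]
set_gripper(42,20)
movep([465.7,352.2,200],D)
print(line_to([465.7,352.2,104],v=120,stop_force=10))
set_gripper(15,20); print('w',get_width(),get_grip_force(),get_ee_pos(),get_ft_force())
g=get_ee_pos()
set_gripper(42); line_to([465.7,352.2,200],v=150)
movep([397.7,352.2,228],D); hold(.3); snap('wrist','k1'); print(knob('k1',(466,352)),knob('k1',(452,415)),get_time_s())
E
```

```text
False
w 22.050200382233932 19.670481383800507 [466.66441602 352.9237391  105.45509913] [0.59059306 0.47350705 3.47018827]
(array([464.75658561, 351.74368159, 140.        ]), array([464.69606791, 351.78900092, 140.        ]), np.float64(23.915237203186)) (array([450.66257518, 415.19058709, 140.        ]), array([450.73176078, 414.9649749 , 140.        ]), np.float64(32.45503008203274)) 12.475
```

```bash
cat >> h.py <<'E'
D=[np.pi,0,0]
def settle(t):  # command so that the measured tcp reaches t
    t=np.array(t,float); line_to(t,v=100); hold(.2); e=t-get_ee_pos(); print('err',e.round(2)); 
    if np.linalg.norm(e)<4: line_to(t+e,v=60); hold(.15); print('ee',np.round(get_ee_pos(),2))
    return t+e
E
python3 - <<'E'
from h import *
movep([464.7,352.9,190],D); settle([464.7,352.9,150]); settle([464.7,352.9,104])
set_gripper(15,60); print(get_width(),np.round(get_ee_pos(),2),np.round(get_ft_force(),2))
line_to([464.7,352.9,205],v=150); hold(.2); print(np.round(get_ft_force(),2))
movep([481,-9.8,225],D); settle([481,-9.8,205]); print(get_width(),np.round(get_ft_force(),2),get_time_s())
snap('side','s1'); snap('top','t1'); snap('wrist','w1')
p=load('w1')[0]; q=load('side0')[0]
s=load('s1')[0][120:320,220:460,::-1]
cv2.imwrite('pics/c1.png',np.hstack([cv2.resize(s,(480,400)),cv2.resize(p[150:410,212:420,::-1],(320,400))]))
E
```

```text
err [-0.62 -0.46 -1.15]
ee [464.08 352.44 148.86]
err [-0.76 -0.45 -1.08]
ee [463.96 352.45 103.  ]
20.92081531124998 [464.13 352.72 103.27] [-0.86  0.55  1.9 ]
[ 0.14 -0.49 -1.3 ]
err [-0.5  -0.15 -0.62]
ee [480.53  -9.99 204.48]
19.254476402885064 [ 0.53  0.25 -1.77] 18.9083
```

View pics/c1.png

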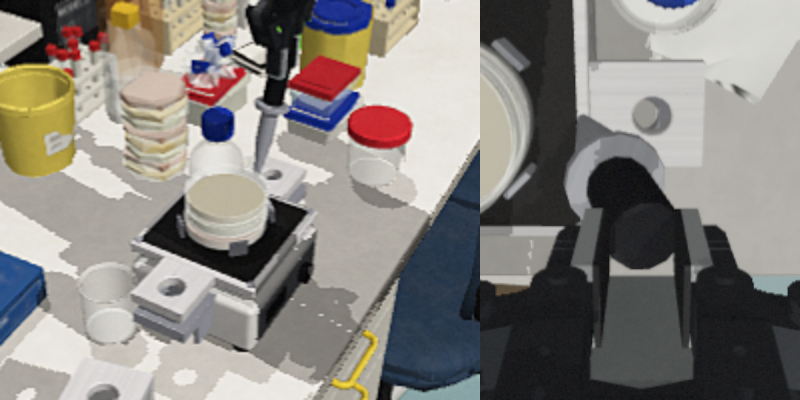

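The pin is held, but it leans about 10° towards +y in the gripper: the collar is at (613,180) and the knob at (645,235) in the crop. I'll measure its axis from the depth image.

```bash
python3 - <<'E'
from h import *
p,d,m=load('w1'); P=cloud(d,m); o=m['cam_to_world'][:3,3]; print(o.round(1))
tcp=np.array([480.53,-9.99,204.48])
k=(np.abs(P[...,0]-tcp[0])<45)&(np.abs(P[...,1]-tcp[1])<45)&(P[...,2]>105)&(P[...,2]<260)
g=p.astype(int).sum(2)/3
for lo in range(105,255,8):
    b=k&(P[...,2]>=lo)&(P[...,2]<lo+8); Q=P[b]
    if len(Q)>8: print(lo,len(Q),Q.mean(0).round(1),Q.min(0).round(),Q.max(0).round(),g[b].mean().round())
# collar: bright pts near z 190-205
b=k&(g>90)&(P[...,2]>185)&(P[...,2]<215); Q=P[b]; c=Q.mean(0); u,s,v=np.linalg.svd(Q-c,full_matrices=False); print('collar',len(Q),c.round(1),s.round(1),v[2].round(3),Q.min(0).round(),Q.max(0).round())
print(np.round(get_ee_pos(),2),np.round(get_ft_torque(),3),get_width(),get_grip_force())
E
```

```text
[549.  -11.5 377. ]
121 12 [491.4  17.9 125.2] [490.  13. 122.] [492.  21. 129.] 111.0
129 19 [491.9  16.7 132.9] [487.  13. 129.] [493.  20. 137.] 95.0
137 24 [492.5  15.3 140.8] [487.  10. 137.] [494.  19. 144.] 100.0
145 33 [493.2  13.3 149.2] [488.   6. 145.] [495.  19. 153.] 103.0
153 63 [493.5  11.1 158. ] [487.   2. 153.] [496.  18. 161.] 101.0
161 88 [493.2  10.6 164.8] [486.   3. 161.] [496.  17. 169.] 97.0
169 13 [493.6   9.7 170.2] [492.   6. 169.] [495.  12. 173.] 97.0
185 11 [494.5 -15.  192.4] [485. -20. 192.] [501.  -8. 193.] 165.0
193 896 [494.4  -5.3 197.9] [471. -20. 193.] [503.  17. 201.] 132.0
201 745 [488.7   7.7 203. ] [472. -14. 201.] [502.  16. 209.] 130.0
209 276 [491.5  -2.  213. ] [481. -16. 209.] [495.   7. 217.] 23.0
217 295 [491.5  -4.5 220.9] [482. -19. 217.] [495.   5. 225.] 22.0
225 311 [491.8  -7.5 229. ] [485. -21. 225.] [494.   2. 233.] 22.0
233 1817 [483.8 -12.  238.7] [470. -32. 233.] [494.  10. 241.] 35.0
241 760 [485.8  -9.7 244.4] [468. -35. 241.] [491.  12. 249.] 51.0
249 680 [486.9 -11.7 253.2] [468. -35. 249.] [491.  12. 257.] 53.0
collar 1488 [491.7   0.6 199.6] [436.3 261.4  54.5] [-0.003 -0.235  0.972] [471. -20. 192.] [503.  16. 215.]
[480.51 -10.   204.43] [-0.095  0.024  0.04 ] 19.573012792389083 58.030714988708496
```

The pin is tilted 0.237 rad about x, with no tilt in y. I'll turn the tool to stand it upright, then measure the collar centre with the same camera.

```bash
cat >> h.py <<'E'
def pinmeas(f,Rc,tcp):
    p,d,m=load(f); P=cloud(d,m); g=p.astype(int).sum(2)/3
    k=(np.hypot(P[...,0]-tcp[0],P[...,1]-tcp[1])<50)&(g>80)&(abs(P[...,2]-tcp[2]+4)<15)
    n,l,s,c=cv2.connectedComponentsWithStats(k.astype(np.uint8)); i=1+np.argmax(s[1:,4]); k=l==i
    Q=P[k]; c=np.median(Q,0); 
    A=np.c_[Q[:,:2]-c[:2],np.ones(len(Q))]; s=least_squares(lambda x:A@x-Q[:,2],[0,0,c[2]],loss='soft_l1',f_scale=.5).x
    ct=max(cv2.findContours(k.astype(np.uint8),cv2.RETR_EXTERNAL,cv2.CHAIN_APPROX_NONE)[0],key=cv2.contourArea)[:,0]
    q=onz(m,ct,s[2])[:,:2]; fx=q[:,0]>np.median(q[:,0])-3; q=q[fx]
    r=least_squares(lambda x:np.hypot(*(q-x[:2]).T)-Rc,c[:2],loss='soft_l1',f_scale=.3)
    print('collar top z',s[2].round(1),'slopes',s[:2].round(3),'centre',r.x.round(2),'res',np.median(abs(r.fun)).round(2))
    for lo in range(int(s[2])-85,int(s[2])-20,12):
        b=(np.hypot(P[...,0]-r.x[0],P[...,1]-r.x[1])<22)&(P[...,2]>=lo)&(P[...,2]<lo+12); Q=P[b]
        if len(Q)>5: print(lo,len(Q),np.median(Q,0).round(1),np.percentile(Q,3,0).round(1),np.percentile(Q,97,0).round(1))
    return r.x,s
E
python3 - <<'E'
from h import *
line_to([481,-9.8,235],v=150); 
line_to([481,-20,225],v=100,attitude=[np.pi-.237,0,0]); hold(.4)
t=get_ee_pos(); print(t.round(2),get_orientation().round(3),get_width()); snap('wrist','w2'); print(get_time_s())
pinmeas('w2',19,t)
E
```

```text
[481.2  -20.6  225.37] [ 2.905e+00 -2.000e-03  1.000e-03] 19.31901306572962
20.25
collar top z 217.9 slopes [0.031 0.005] centre [484.49 -13.91] res 0.52
132 18 [492.  -11.7 139. ] [490.1 -14.9 132.8] [492.7  -9.6 143. ]
144 28 [493.  -11.2 150.9] [489.6 -15.2 145.1] [494.2  -7.8 155.7]
156 40 [494.  -10.7 162.8] [489.1 -16.4 156.9] [495.3  -6.4 167.1]
168 96 [494.8 -10.2 176.1] [488.4 -18.7 169.1] [496.3  -4.7 179.8]
180 76 [494.7 -10.2 183.5] [490.4 -17.5 180.4] [496.1  -5.3 187.9]
```

```bash
cat >> h.py <<'E'
from scipy.spatial.transform import Rotation as Ro
def insert(x,y,z0,z1,step=8,fmax=15,gain=.06,base=None,n=25,zc=170):
    b=np.array(get_ft_force()) if base is None else np.array(base); z=z0
    for i in range(n):
        zt=max(z1,z-step); s=line_to([x,y,zt],v=60,stop_force=fmax); 
        e=np.array(get_ee_pos()); f=np.array(get_ft_force())-b; t=np.array(get_ft_torque())
        print(i,s,e.round(1),f.round(1),t.round(2),round(get_width(),1))
        z=e[2] if s else zt
        if zt<=z1 and not s: return True
        if f[2]>40: return False
        if z<zc: x+=np.clip(gain*f[0],-1,1); y+=np.clip(gain*f[1],-1,1)
    return False
E
python3 - <<'E'
from h import *
rv=(Ro.from_euler('y',.035)*Ro.from_euler('x',np.pi-.237)).as_rotvec()
line_to([477,-19.9,205],v=100,attitude=rv); hold(.3); t=get_ee_pos(); print(t.round(2)); snap('wrist','w3'); pinmeas('w3',19,t)
b=get_ft_force(); print(b.round(2),get_ft_torque().round(3))
print(insert(477,-19.9,205,162,step=15,fmax=10,n=4)); print(get_time_s())
E
```

```text
[477.36 -19.87 205.55]
collar top z 197.6 slopes [-0.01   0.004] centre [480.35 -13.15] res 0.53
112 15 [484.9 -10.6 118.5] [483.  -13.6 113.5] [485.7  -8.8 123.2]
124 28 [486.4 -10.6 130.2] [482.7 -14.8 124.7] [487.3  -7.1 135.2]
136 43 [487.7  -9.9 142. ] [483.1 -15.8 136.4] [489.   -5.8 147.3]
148 94 [489.   -9.2 156. ] [483.  -17.2 148.9] [490.5  -3.9 159.7]
160 73 [489.3  -9.6 163.1] [485.1 -17.  160.2] [490.5  -4.5 166.9]
[ 0.15  0.11 -1.42] [ 0.162 -0.046  0.032]
0 False [476.3 -19.9 189. ] [ 1.1 -0.1  0.1] [ 0.13 -0.04 -0.04] 19.7
1 False [476.5 -19.9 174.3] [ 0.4 -0.6  0. ] [ 0.19 -0.04 -0.02] 19.2
2 False [476.6 -20.1 161.4] [-0.4 -2.   0. ] [-0.07 -0.15  0.07] 19.4
True
22.1167
```

The tip went through the ear and into the lug without resistance. I'll keep going down, yielding to side forces.

```bash
python3 - <<'E'
from h import *
print(insert(477,-20,161.5,103,step=7,fmax=15,gain=.1,base=[.15,.11,-1.4],n=14)); print(get_time_s())
snap('side','s2'); s=load('s2')[0]
p=load('s2')[0][150:300,220:420,::-1]; snap('wrist','w4'); q=load('w4')[0][130:350,200:450,::-1]
cv2.imwrite('pics/c2.png',np.hstack([cv2.resize(p,(533,400)),cv2.resize(q,(267,235)) if 0 else cv2.resize(q,(260,400))]))
E
```

```text
0 False [476.8 -20.2 154.1] [ 0.8 -0.8  0.1] [-0.3  -0.14  0.04] 19.4
1 False [476.8 -20.  147. ] [ 0.8 -2.2 -0.6] [-0.14 -0.14  0.02] 19.8
2 False [476.7 -20.  139.8] [ 1.  -1.1  0.1] [ 0.09 -0.22  0.02] 19.6
3 False [476.8 -20.  132.8] [0.8 0.6 0.9] [ 0.35 -0.15 -0.  ] 19.4
4 False [476.9 -19.8 125.8] [0.7 2.  0.9] [ 0.63 -0.16 -0.04] 19.4
5 False [476.8 -19.8 118.6] [ 0.7  2.6 -0.2] [ 0.71 -0.17  0.07] 19.2
6 False [476.7 -19.7 111.4] [ 1.1  2.2 -2.1] [ 0.87 -0.16  0.06] 19.4
7 True [479.5 -19.  107.4] [-0.6  2.5  7.6] [ 0.4   0.18 -0.08] 19.3
8 False [480.4 -19.3 107.1] [-3.1  7.  18.7] [ 0.65  0.65 -0.11] 19.1
True
24.45
```

View pics/c2.png

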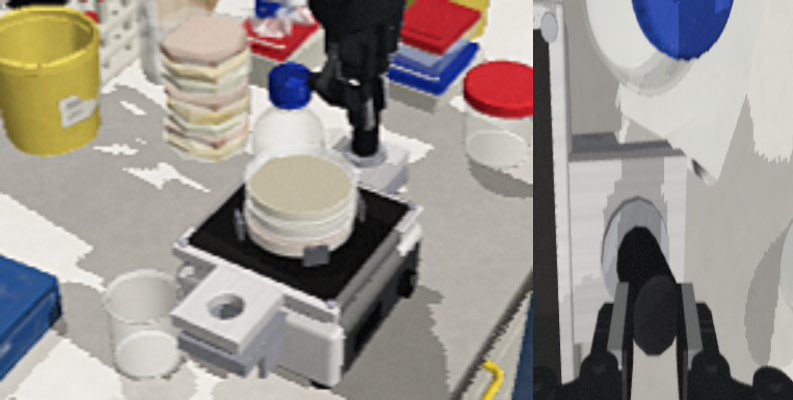

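The thin pin's collar is on the ear; the descent stopped on contact at z≈107, as expected. I'll release and check both ears.

```bash
python3 - <<'E'
from h import *
set_gripper(44,20); e=np.array(get_ee_pos()); zt=Ro.from_rotvec(get_orientation()).as_matrix()[:,2]
line_to(e-zt*95,v=150); line_to([416,-11,210],v=150,attitude=D); hold(.3); print(get_ee_pos()); snap('wrist','e_n2')
movep([416,214,190],D); line_to([416,214,150]); hold(.3); snap('wrist','e_w2'); print(get_time_s())
line_to([416,214,190]); movep([383,415,228],D); hold(.3); snap('wrist','k2'); print(knob('k2',(451,415)),get_time_s())
pinmeas('e_n2',19,[481,-11,103.])
o=[]
for f,y in(('e_n2',-11),('e_w2',210)):
    p,d,m=load(f); c=np.linalg.inv(m['cam_to_world'])@[481,y,93,1]
    u,v=cv2.projectPoints(c[:3].reshape(1,1,3),np.zeros(3),np.zeros(3),m['mtx'],m['dist_coeffs'])[0][0,0].astype(int); print(f,u,v)
    o.append(cv2.resize(p[v-40:v+40,u-40:u+40,::-1],(400,400),interpolation=cv2.INTER_NEAREST))
cv2.imwrite('pics/ears2.png',np.hstack(o))
E
```

```text
[416.26568999 -10.41644913 209.59976463]
28.3
(array([450.5228299 , 416.10166345, 140.        ]), array([450.55761792, 416.24214808, 140.        ]), np.float64(32.54805604068691)) 29.9083
collar top z 93.5 slopes [ 0.001 -0.004] centre [497.84  -3.72] res 14.18
e_n2 315 153
e_w2 320 155
```

View pics/ears2.png

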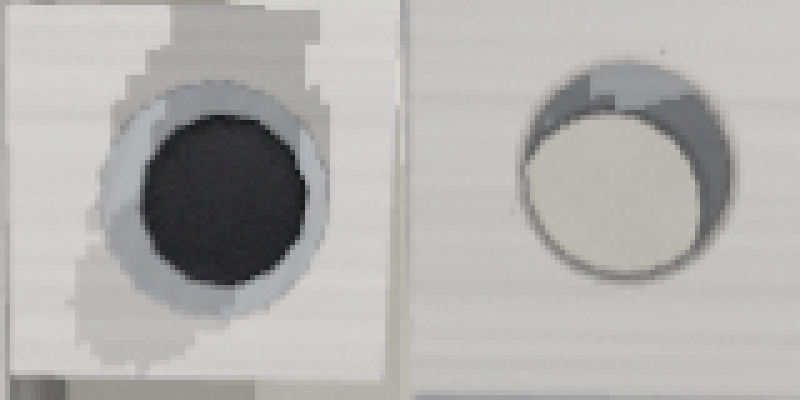

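The thin pin is upright and seated: the collar ring is concentric with the knob at about (225,200). The wide lug hole is still offset in x, with its see-through part at (612,190) in the crop. Now the thick pin.

```bash
python3 - <<'E'
from h import *
print('lug',edge('e_w2',(280+212/5,115+195/5),160,185,345,8,25,61,14)[0])
set_gripper(48,20)
movep([450.5,416.8,190],D); line_to([450.5,416.8,104],v=120,stop_force=10); hold(.4); print(get_ee_pos().round(2))
set_gripper(20,60); print(get_width(),get_ee_pos().round(2),get_ft_force().round(2))
line_to([450.5,416.8,205],v=120); hold(.2); print(get_width())
line_to([479,210,215],v=180); hold(.5); t=get_ee_pos(); print(t.round(2),get_width(),get_ft_force().round(2),get_time_s())
snap('wrist','w5'); pinmeas('w5',22,t)
E
```

```text
lug [479.22349705 209.11833043  14.        ]
[450.74 416.92 104.42]
28.23666360280794 [450.77 417.19 104.6 ] [-0.93  0.67  3.31]
28.271079175784983
[478.94 210.13 214.97] 28.297321793566866 [ 0.12 -0.75 -2.43] 35.1167
collar top z 208.7 slopes [-0.015  0.02 ] centre [478.64 209.54] res 0.74
147 7 [488.9 210.5 156.4] [487.5 207.3 148.1] [489.5 215.8 158.3]
159 20 [490.9 211.1 166.9] [490.2 205.3 162.2] [491.6 216.1 168.6]
```

The thick pin hangs upright, with the collar centre under the TCP. I'll insert it.

```bash
python3 - <<'E'
from h import *
b=get_ft_force(); line_to([479.5,209.8,190],v=100); 
print(insert(479.5,209.8,190,103,step=8,fmax=15,gain=.08,base=b,n=18)); print(get_time_s())
E
```

```text
0 False [479.2 209.7 181.7] [0.2 0.3 1.6] [0.03 0.03 0.01] 28.1
1 False [479.  209.7 173.3] [0.2 0.5 1. ] [-0.03  0.01  0.03] 28.5
2 False [479.1 209.6 165.3] [0.6 1.5 0.8] [ 0.02 -0.05  0.08] 28.5
3 False [479.3 209.7 157.4] [0.2 0.4 1.2] [-0.04 -0.15  0.01] 28.0
4 False [479.4 209.6 149.4] [ 1.5 -0.4  0.8] [-0.3  -0.29 -0.01] 28.3
5 False [479.3 209.6 141.2] [ 1.5 -1.9 -0.2] [-0.45 -0.27 -0.01] 28.4
6 False [479.1 209.8 133.1] [ 1.5 -0.7  0.9] [-0.29 -0.23  0.01] 27.9
7 False [479.2 209.8 125.2] [ 1.7 -0.8 -0.1] [-0.14 -0.15 -0.  ] 28.1
8 False [479.4 209.7 117.2] [0.2 0.1 0.2] [-0.12 -0.15  0.03] 28.2
9 False [479.5 209.7 109.2] [1.3 0.9 1. ] [-0.09 -0.11  0.03] 28.3
10 True [481.8 210.3 105.4] [-0.5 -0.5  9. ] [-0.32  0.23 -0.  ] 28.3
11 False [481.8 210.3 105.4] [-1.4  0.7 10.7] [-0.24  0.23  0.  ] 28.3
True
38.8583
```

Seated at z=105.4, as predicted. I'll release, back off, and check both pins.

```bash
python3 - <<'E'
from h import *
set_gripper(50,20); e=np.array(get_ee_pos()); line_to(e+[0,0,95],v=130)
line_to([440,103,260],v=200); hold(.4); snap('wrist','fin'); print(get_time_s())
p,d,m=load('fin'); P=cloud(d,m)
for n,c in(('thick',(480,210)),('thin',(481,-10))):
    h=np.hypot(P[...,0]-c[0],P[...,1]-c[1])<30; dk=p.max(2)<60
    k=P[h&dk&(P[...,2]>134)]; col=P[h&~dk&(P[...,2]>96)&(P[...,2]<106)]; ear=P[h&~dk&(P[...,2]>86)&(P[...,2]<=96)]
    print(n,'knob top',np.median(k,0).round(1),'collar z',np.median(col[:,2]).round(1) if len(col) else None,len(col),'ear z',np.median(ear[:,2]).round(1))
cv2.imwrite('pics/fin2.png',p[60:360,:,::-1])
E
```

```text
41.325
thick knob top [481.5 207.3 141.1] collar z 99.2 526 ear z 93.4
thin knob top [481.7  -8.5 141.1] collar z 99.3 550 ear z 93.5
```

View pics/fin2.png

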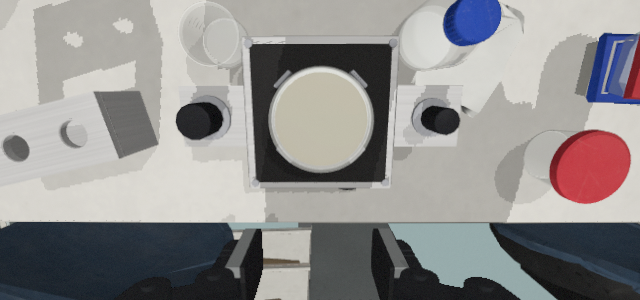

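The picture shows both pins home: the thick knob at (200,120), the thin knob at (440,120), and both collar tops 6 mm above the ears. The beaker, bottle and tub haven't moved.

```bash
python3 -c "
from bench import *
print(finish_job(),get_time_s())"
```

```text
the job is handed in; nothing more can be done
the job is handed in; nothing more can be done
```

Both locking pins are fully seated in their own holes, with each collar on its ear and the platform pulled into line. The bottle, beaker and tub are still standing in place, and I handed the job in at about 41 s (limit 61 s) without seeing a verdict.

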